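# Put the painter's things back on their outlines

### The job

Tidy the painter's bench: put the oblong tin, the larger jar, the small ink bottle and the flat brush each on the white board that bears its own dark outline. Stand the first three upright, and lay the brush flat with its bristles over the bristle end; each should cover its outline squarely, be let go and lie still. Do not tip over the tin, the jar or the ink bottle on the way.

Things in the scene. Friction and masses are not known exactly. Their poses are not given: they have to be found in the camera images.
- tin_center (a point): small oblong metal tin with a paper label, standing: body 65 mm (its x) by 40 mm (its y) by 64 mm high, plus a black screw cap 20 mm across and 11 mm high set 16 mm off centre towards +x (75 mm in all). 0.1 to 0.21 kg. The point is on its upright axis, 32 mm above its foot. Grip it across the 40 mm. It may stand either way round on its outline.
- jar_center (a point): larger round paint jar, white with a grey lid, standing: 56 mm in diameter over its whole height of 65 mm. 0.12 to 0.26 kg. The point is on its axis, 32.5 mm above its foot.
- ink_center (a point): small round ink bottle, white with a narrow black cap, standing: body 36 mm in diameter and 40 mm high, cap 24 mm in diameter from there to 55 mm. 0.06 kg. The point is on its axis, 27.5 mm above its foot. The tin, jar, ink bottle and square boards start at mixed places in the middle of the bench with room for fingers; nothing standing between the brush and the brush board is over 90 mm high.
- brush_center (a point): flat paint brush lying flat, 170 mm long (its x), 18 mm thick: wooden handle 22 mm wide (its last 25 mm: 18) from x = -85 to +25 mm, steel band 46 mm wide to +50, dark stiff bristles 44 mm wide to +85. 0.07 kg. The point is half-way along it, on the handle, 9 mm above its underside: grip here, across the handle.
- bristle_end (a point): the bristle tip of the brush: 85 mm from brush_center along the brush's x, same height.
- tin_board: white square board, 90 x 90 mm and 5 mm thick, fixed flat on the bench, with a dark rectangle, 70 x 45 mm, the tin's foot in its middle. Origin: the middle of its underside; the top is 5 mm above that. x runs along the 70 mm.
- jar_board: white square board, 90 x 90 mm and 5 mm thick, fixed flat on the bench, with a dark disc of 61 mm diameter, the jar's foot in its middle. Origin: the middle of its underside; the top is 5 mm above that. 
- ink_board: white square board, 90 x 90 mm and 5 mm thick, fixed flat on the bench, with a dark disc of 41 mm diameter, the ink bottle's foot in its middle. Origin: the middle of its underside; the top is 5 mm above that. 
- brush_board: white oblong board, 190 mm (x) by 70 mm (y) and 5 mm thick, fixed flat on the bench on the opposite side of it from the brush, with the dark silhouette of the brush seen from above: handle towards its -x, the wide bristle end towards its +x. Origin: the middle of its underside, below the spot where brush_center belongs; the top is 5 mm above that.

How it is judged:
At the end, for the whole second after the job is handed in: Each thing rests, released and still, on its own board: centre within 12 mm of the outline's, height within 4 mm of resting on it, upright (brush flat) within 0.1 rad; tin within 0.22 rad of its outline, either way round; brush within 0.2 rad, bristles at the bristle end (horizontal distance between tin_center and tin_board below 0.012 m and angle between each of tin_center, jar_center, ink_center, brush_center's own z axis and vertical below 0.1 rad and z of tin_center in the frame of tin_board between 0.033 and 0.041 m and linear speed of each of tin, jar, ink, brush below 0.02 m/s and horizontal distance between jar_center and jar_board below 0.012 m and z of jar_center in the frame of jar_board between 0.0335 and 0.0415 m and horizontal distance between ink_center and ink_board below 0.012 m and z of ink_center in the frame of ink_board between 0.0285 and 0.0365 m and horizontal distance between brush_center and brush_board below 0.012 m and z of brush_center in the frame of brush_board between 0.01 and 0.018 m and angle between the x axis of tin_center and the x axis of tin_board, either way round below 0.22 rad and angle between the x axis of brush_center and the x axis of brush_board, either way round below 0.2 rad and x of bristle_end in the frame of brush_board above 0.06 m); the robot touches nothing.
It fails at once if the tin is tipped over (more than 0.7 rad) (angle between tin_center's own z axis and vertical above 0.7 rad).
It fails at once if the jar is tipped over (more than 0.7 rad) (angle between jar_center's own z axis and vertical above 0.7 rad).
It fails at once if the ink bottle is tipped over (more than 0.7 rad) (angle between ink_center's own z axis and vertical above 0.7 rad).
It also fails if it takes over 128 s, if anything falls off the work surface, if the arm or the gripper's body presses on something with over 40 N, if the wrist force passes 120 N, or if a joint passes its speed limit or range.

### The arm

A 6-joint arm with a two-finger parallel gripper is mounted at the origin on the work surface. World frame = base frame: x ahead of the robot, y to its left, z up, the work surface at z = 0. Lengths are in m, angles in rad, forces in N, time in s.
With the tool pointing down it reaches from about 0.4 to 0.825 m from the base axis. Payload 7 kg.
Tool frame: the origin (TCP) lies on the centre line of the jaws, within the pads' length; the fingertips stand 22 mm ahead of it and the grasp point (between the pads) lies 3 mm ahead of it; z points along the fingers, y is the line along which they close (so a half turn about z gives the same grasp; the last joint's range is limited). The gripper opens to 88 mm and grips with 3 to 60 N. Pads are 19 mm wide; open, the fingers measure 130 mm over their backs; the gripper's body (78 mm by 193 mm) begins 47 mm behind the grasp point.
Start: joints at [-0.868, 0.359, 0.012, 0, -1.224, -0.288], TCP at [0.272, -0.618, 0.249] pointing down, gripper open.
Joint ranges: [-3.07, 3.07], [-1.43, 2.12], [-1.02, 1.25], [-3.03, 1.67], [-3.05, -0], [-3.03, 3.03]. Speed limits (rad/s): [2.39, 2.39, 3.01, 3.14, 3.14, 3.14].

### API

Orientations are given as [roll, pitch, yaw] about the fixed x, y, z axes, in that order (R = Rz(yaw) Ry(pitch) Rx(roll)).
In Python, from station import monitor, viewer, order gives the robot as it stands. The module is installed in compiled form; this text tells all that it offers.
- The arm moves only by the tool servo_tool, never from a script. Its argument "targets" is a list of rows, each an object with "angular": the turn, a rotation vector about the tool's x, y, z in degrees, a list of three; "xyz": the shift along the tool's x, y, z in cm, a list of three; "claw": the finger opening in cm, from 0 to 8.76. A call has 1 to 20 rows; each row shifts and turns the commanded pose from where the row before left it, along the tool's axes as they then stand; what a row does not reach is not made up. A row lasts 1/10 s, in which the tool goes at most 50 mm and 8.59 degrees, less where a joint would pass 70% of its speed; a pose out of reach is approached as far as the arm can. A call is refused whole if a number of a shift passes 5 or a number of a turn 8.59, either way. A call with a gripper value outside its range is refused whole. The fingers move at their own pace and stop on an object; "force" is the grip in N (left out, the last holds). Time passes only in rows, so rows that do not move let the fingers close. It gives the time, the measured TCP pose, the force, the opening and the grip force at its end, in the units of the state.
- monitor.get_state(): the state, without advancing time (a new reading comes with each control period).
- viewer.grab_frame(name): name is "scene" or "side" or "wrist"; returns a dict with "color" (420x560x3 uint8, blue, green, red), "fovy" (degrees; the focal length in pixels is half the picture's height over the tangent of half this angle, whatever the lens; pixels are square), "cx", "cy" (the principal point, pixels), "k1" (the pictures are not rectified: a ray, as slopes to the right and down, at radius r is drawn at 1 + k1 r^2 times it, then the intrinsics apply), "R" (3x3) and "t" (3): a world point X has camera coordinates R X + t. Camera axes: x right, y down, z forward; pixel columns grow to the right and rows downward; lengths in m; the calibration is good to about 2 mm. A picture is of the moment at which its call begins. There is no depth.
- order.job_done(): hands the job in; it is judged then, once.
The state is a dict: "t": time; "q": joint angles; "qd": joint speeds; "joint_efforts": joint torques, N m; "eef_pos": TCP position; "ee_rot": TCP orientation; "force": force on the tool from outside, world axes, zero at the start; "moment": the same for the moment, N m; "width": finger opening in m; "gripper_force": force on a finger pad.
Only numpy, scipy, OpenCV 4.12 (cv2) and the standard library are available. Lean on these libraries where they do the work, as an engineer would, in place of code of your own. Each camera call takes 0.05 s, during which the arm holds its last target. There are 200 camera calls.

## Working session

There is one attempt and no reset: what is moved stays moved. The work goes in short steps, Python scripts to look and compute and a tool call to move; the robot and the scene stay as the last step left them, time stands still between calls to the robot, and variables do not carry over. Pictures are saved under pics/ and viewed, at most 14 in all, crops included, and the job is handed in when it is done.

Besides the shell and the picture viewer there is one more tool, called after ">>>" as name(argument=value, ...), one argument or row to a line, values as JSON. servo_tool: Moves the arm, as the interface text tells. Its arguments: {"type":"object","properties":{"targets":{"type":"array"},"force":{"type":"number"}},"required":["targets"]}

```bash
mkdir -p pics; cat > h.py <<'E'
import numpy as np, cv2, pickle
from station import monitor, viewer, order
def grab(n,save=None):
    f=viewer.grab_frame(n)
    if save: cv2.imwrite('pics/'+save+'.png',f['color'])
    pickle.dump(f,open('pics/%s.pkl'%(save or n),'wb'))
    return f
def load(n): return pickle.load(open('pics/%s.pkl'%n,'rb'))
def K(f):
    fl=210/np.tan(np.radians(f['fovy'])/2)
    return np.array([[fl,0,f['cx']],[0,fl,f['cy']],[0,0,1.]]),np.array([f['k1'],0,0,0,0.])
def plane(f,uv,z):
    k,d=K(f); uv=np.asarray(uv,float).reshape(-1,1,2)
    s=cv2.undistortPoints(uv,k,d).reshape(-1,2)
    R=np.array(f['R']);t=np.array(f['t']); c=-R.T@t
    r=np.c_[s,np.ones(len(s))]@R
    return c+r*((z-c[2])/r[:,2])[:,None]
def proj(f,X):
    k,d=K(f); return cv2.projectPoints(np.asarray(X,float).reshape(-1,1,3),cv2.Rodrigues(np.array(f['R']))[0],np.array(f['t'],float),k,d)[0].reshape(-1,2)
E
python3 - <<'E'
from h import *
a=grab('scene','s0');b=grab('side','d0');w=grab('wrist','w0')
for f in(a,b,w):print(-np.array(f['R']).T@f['t'],f['fovy'],f['k1'],np.array(f['R'])[2])
print(monitor.get_state())
E
```

```text
[ 1.21747396 -0.03323323  0.750804  ] 54.21414074805334 -0.03890171206612257 [-0.68922384  0.01115593 -0.72446259]
[0.52040927 0.98788833 0.92679655] 45.44703037826657 -0.18646352451093598 [ 0.03505878 -0.74699486 -0.66390478]
[ 0.19593076 -0.65027224  0.38305648] 69.51840849849074 -0.028077547187959958 [ 0.28030313  0.12413316 -0.95185141]
{'t': 0.15, 'q': array([-8.67905227e-01,  3.59167762e-01,  1.12725265e-02, -2.57059922e-04,
       -1.22404883e+00, -2.88111518e-01]), 'qd': array([ 0.00121684, -0.00220524,  0.00326147,  0.00108601,  0.00115934,
        0.00110949]), 'joint_efforts': array([-1.82016588e-04, -5.83275068e+01,  2.93292207e+01,  7.00120881e+00,
        8.79365631e-03, -1.25178444e-04]), 'eef_pos': array([ 0.27187463, -0.61746856,  0.24787414]), 'ee_rot': array([ 3.14042355e+00, -9.44241815e-05, -2.72690051e+00]), 'force': array([-0.74990887,  0.16871498, -0.28378356]), 'moment': array([-0.00338529,  0.00192429,  0.04726314]), 'gripper_force': 0.0, 'width': 0.08749648833726348}
```

View pics/s0.png

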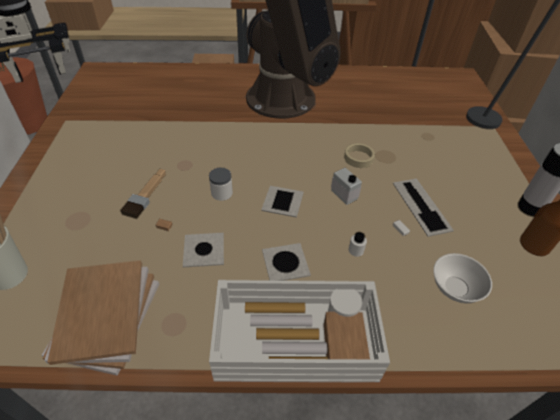

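View pics/d0.png

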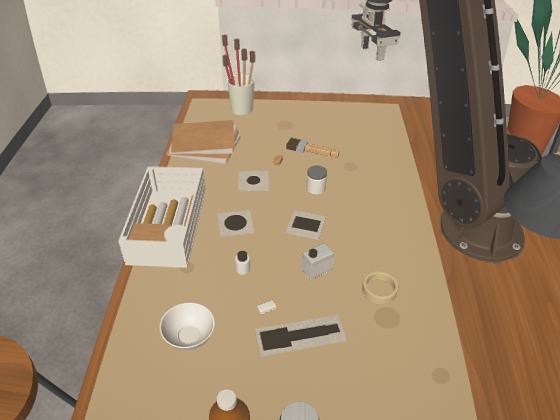

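The scene view shows the brush (145,193) with bristles at (132,210), jar (221,185), tin (346,186), ink (358,243), tin board (283,201), jar board (286,262), ink board (204,249) and brush board (423,206). The side view shows the same things, e.g. the brush board at (301,335).

```bash
python3 - <<'E'
from h import *
S={'s0':dict(tinb=(283,201),jarb=(286,262),inkb=(204,249),brb=(430,210),brist=(132,210),inkcap=(359,237),tincap=(352,180)),
'd0':dict(tinb=(306,224),jarb=(236,222),inkb=(253,181),brb=(276,340),brist=(293,145),inkcap=(242,256),tincap=(318,252))}
Z=dict(tinb=.005,jarb=.005,inkb=.005,brb=.005,brist=.018,inkcap=.05,tincap=.07)
for n in S:
    f=load(n);g=f['color'].max(2)
    m=(g<75).astype(np.uint8)
    _,L,st,ce=cv2.connectedComponentsWithStats(m,connectivity=4)
    for k,(u,v) in S[n].items():
        w=L[v-6:v+7,u-6:u+7];w=w[w>0]
        if not len(w):print(n,k,'none',g[v-3:v+4,u]);continue
        l=np.bincount(w).argmax()
        P=plane(f,np.argwhere(L==l)[:,::-1],Z[k])[:,:2]
        c,(a,b),an=cv2.minAreaRect((P*1000).astype(np.float32))
        e=np.linalg.eigh(np.cov(P.T))[1][:,1]
        print(n,k,st[l,4],'mean',(P.mean(0)*1000).round(1),'rect',np.round(c,1),round(a,1),round(b,1),round(an,1),'pca',np.degrees(np.arctan2(e[1],e[0])).round(1))
a=load('s0')['color'];b=load('d0')['color']
r=lambda im,x0,y0,x1,y1,s:cv2.resize(im[y0:y1,x0:x1],None,fx=s,fy=s,interpolation=cv2.INTER_CUBIC)
top=np.hstack([r(a,110,160,190,230,3.5),r(a,200,160,240,230,3.5),r(a,320,160,390,260,2.45)[:245]])
bot=np.hstack([r(b,280,130,345,165,4),r(b,295,160,340,195,4),r(b,295,240,340,275,4),r(b,228,245,260,280,4)])
W=max(top.shape[1],bot.shape[1]);p=lambda i:cv2.copyMakeBorder(i,0,5,0,W-i.shape[1],0)
cv2.imwrite('pics/c0.png',np.vstack([p(top),p(bot)]))
E
```

```text
s0 tinb 327 mean [485.4   1.3] rect [484.7   1.5] 43.1 68.3 76.7 pca 166.4
s0 jarb 453 mean [676.6   5.3] rect [676.2   5.3] 58.3 56.4 37.9 pca 45.4
s0 inkb 186 mean [ 643.1 -181.6] rect [ 643.1 -182.1] 37.9 36.4 6.0 pca -171.6
s0 brb 632 mean [514.1 361.3] rect [495.4 356.5] 172.2 48.9 14.4 pca -165.8
s0 brist 273 mean [ 536. -367.] rect [ 535.7 -367.3] 51.9 44.8 71.9 pca 51.5
s0 inkcap 96 mean [641.  167.5] rect [641.  167.6] 21.1 31.4 71.8 pca 158.8
s0 tincap 54 mean [471.6 170.4] rect [471.4 169.9] 17.2 27.3 82.2 pca 163.3
d0 tinb 259 mean [ 4.855e+02 -4.000e-01] rect [485.5  -0.5] 41.5 65.5 76.5 pca 167.1
d0 jarb 239 mean [676.6   3.5] rect [677.2   3.3] 54.7 55.2 60.2 pca 143.3
d0 inkb 76 mean [ 643.  -183.3] rect [ 643.4 -184.8] 35.7 33.8 2.8 pca 93.4
d0 brb 940 mean [511.8 359.3] rect [496.1 355.4] 170.5 48.5 14.2 pca -165.5
d0 brist none [85 85 83 84 81 85 84]
d0 inkcap 75 mean [639.6 167.9] rect [639.7 167.7] 19.3 29.9 5.2 pca 99.0
d0 tincap 51 mean [471.2 169. ] rect [471.9 168.5] 23.2 16.5 89.4 pca 90.6
```

View pics/c0.png

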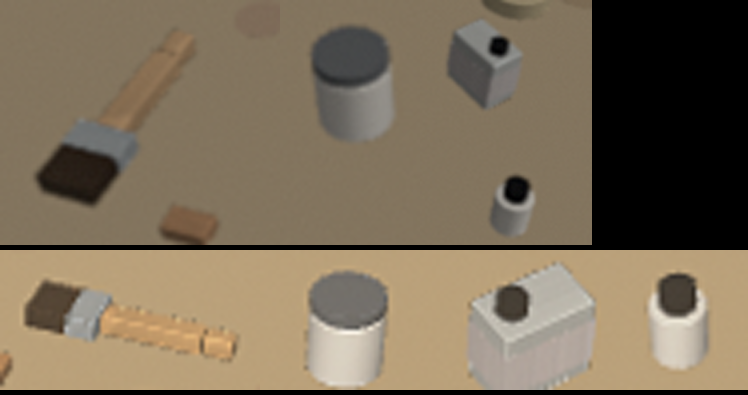

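The crop shows the brush's bristle tip mid at about (129,214) and handle end (163,171) in the scene view, the jar lid top centre at (220,175.7) scene / (317,172) side, and the tin's top corners in side view clearly.

```bash
python3 - <<'E'
from h import *
s=load('s0');d=load('d0');np.set_printoptions(suppress=True,precision=4)
print('brush s',plane(s,[(129,213),(163.5,170.5)],.012)[:,:2])
q=np.array([(27,300),(235,348)],float);q=np.c_[q[:,0]/4+280,(q[:,1]-250)/4+130]
print('brush d',plane(d,q,.009)[:,:2])
print('jar',plane(s,[(220,175.7)],.065),plane(d,[(317,172.2)],.065))
q=np.array([(470,308),(560,263),(595,300),(510,345)],float);q=np.c_[(q[:,0]-440)/4+295,(q[:,1]-250)/4+240]
P=plane(d,q,.064)[:,:2];print('tin',P,P.mean(0))
print('cap top', plane(d,[((512-440)/4+295,(295-250)/4+240)],.075), plane(d,[((680-620)/4+228,(285-250)/4+245)],.055))
w=load('w0');R=np.array(w['R']);print(R)
E
```

```text
brush s [[ 0.543  -0.3741]
 [ 0.386  -0.3188]]
brush d [[ 0.5491 -0.3806]
 [ 0.3821 -0.3219]]
jar [[ 0.4624 -0.155   0.065 ]] [[ 0.4568 -0.1511  0.065 ]]
tin [[0.4953 0.1705]
 [0.4412 0.1306]
 [0.421  0.1606]
 [0.4718 0.199 ]] [0.4573 0.1652]
cap top [[0.471  0.1693 0.075 ]] [[0.6371 0.1666 0.055 ]]
[[-0.4016  0.9158  0.0012]
 [ 0.8719  0.3819  0.3066]
 [ 0.2803  0.1241 -0.9519]]
```

```bash
cat >> h.py <<'E'
def go(x,y,z,yaw=None):
    s=monitor.get_state();p=np.array(s['eef_pos']);rpy=s['ee_rot'];c=np.degrees(rpy[2])
    from scipy.spatial.transform import Rotation as Ro
    d=Ro.from_euler('xyz',rpy).as_matrix().T@(np.array([x,y,z])-p)*100
    print('t',round(s['t'],1),'pos',p.round(4),'rpy',np.degrees(rpy).round(2),'w',round(s['width'],4))
    out='shift(tool cm) '+str(d.round(2))
    if yaw is not None:
        a=-((yaw-c+90)%180-90); out+=' turn z(deg) %.1f or %.1f'%(a,a-180*np.sign(a))
    print(out)
E
python3 -c "
from h import *
go(.465,-.349,.25,160.7)"
```

```text
t 0.1 pos [ 0.2719 -0.6175  0.2479] rpy [ 1.7993e+02 -1.0000e-02 -1.5624e+02] w 0.0875
shift(tool cm) [-28.49  16.79  -0.2 ] turn z(deg) 43.1 or -136.9
```

>>> servo_tool(
  targets=[
    {"xyz": [-2.85, 1.68, 0], "angular": [0, 0, 0], "claw": 8},
    {"xyz": [-2.85, 1.68, 0], "angular": [0, 0, 0], "claw": 8},
    {"xyz": [-2.85, 1.68, 0], "angular": [0, 0, 0], "claw": 8},
    {"xyz": [-2.85, 1.68, 0], "angular": [0, 0, 0], "claw": 8},
    {"xyz": [-2.85, 1.68, 0], "angular": [0, 0, 0], "claw": 8},
    {"xyz": [-2.85, 1.68, 0], "angular": [0, 0, 0], "claw": 8},
    {"xyz": [-2.85, 1.68, 0], "angular": [0, 0, 0], "claw": 8},
    {"xyz": [-2.85, 1.68, 0], "angular": [0, 0, 0], "claw": 8},
    {"xyz": [-2.85, 1.68, 0], "angular": [0, 0, 0], "claw": 8},
    {"xyz": [-2.85, 1.68, 0], "angular": [0, 0, 0], "claw": 8},
    {"xyz": [0, 0, 0], "angular": [0, 0, 7.2], "claw": 8},
    {"xyz": [0, 0, 0], "angular": [0, 0, 7.2], "claw": 8},
    {"xyz": [0, 0, 0], "angular": [0, 0, 7.2], "claw": 8},
    {"xyz": [0, 0, 0], "angular": [0, 0, 7.2], "claw": 8},
    {"xyz": [0, 0, 0], "angular": [0, 0, 7.2], "claw": 8},
    {"xyz": [0, 0, 0], "angular": [0, 0, 7.2], "claw": 8},
    {"xyz": [0, 0, 0], "angular": [0, 0, 0], "claw": 8},
    {"xyz": [0, 0, 0], "angular": [0, 0, 0], "claw": 8},
  ],
)

```text
t: 1.95
eef_pos: [0.465, -0.3491, 0.2484]
ee_rot: [3.142, -0.0, 2.806]
force: [0.4, 0.1, 0.0]
width: 0.0796
gripper_force: 0.0
```

```bash
python3 -c "
from h import *
grab('wrist','w1');go(.465,-.349,.25,160.7)"
```

```text
t 2.0 pos [ 0.4651 -0.3491  0.2485] rpy [ 1.8000e+02 -1.0000e-02  1.6076e+02] w 0.0802
shift(tool cm) [ 0.01  0.01 -0.15] turn z(deg) 0.1 or -179.9
```

View pics/w1.png

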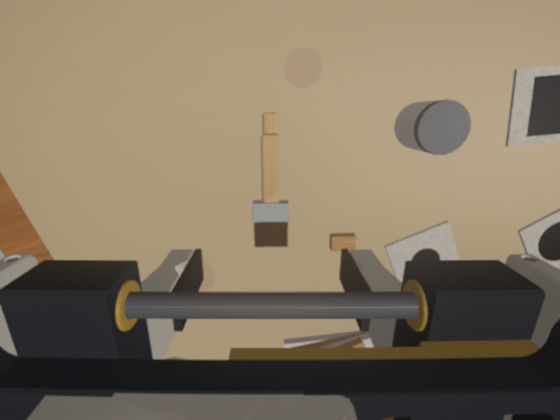

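Wrist view: the brush lies straight up the picture from bristle tip (271,247) to handle end (270,113); the jar lid is at (443,128).

```bash
python3 - <<'E'
from h import *
w=load('w1');P=plane(w,[(271,245.5),(271,113),(254,210),(288.5,210),(262,190),(279,190),(443,128)],.018)[:,:2];print(P.round(4))
d=P[0]-P[1];print(np.linalg.norm(d),P[:2].mean(0),np.degrees(np.arctan2(d[1],d[0])))
print('band w',np.linalg.norm(P[2]-P[3]))
print('jar',plane(w,[(443,128)],.065))
go(.465,-.349,.023)
E
```

```text
[[ 0.5441 -0.3758]
 [ 0.3867 -0.3207]
 [ 0.4905 -0.3799]
 [ 0.505  -0.3386]
 [ 0.4693 -0.3615]
 [ 0.4763 -0.3415]
 [ 0.4688 -0.1344]]
0.16680428734526806 [ 0.46541931 -0.34824845] -19.307340012758253
band w 0.043807583889378554
jar [[ 0.45828133 -0.15832048  0.065     ]]
t 2.0 pos [ 0.4651 -0.3491  0.2485] rpy [ 1.8000e+02 -1.0000e-02  1.6076e+02] w 0.0802
shift(tool cm) [ 0.    0.   22.55]
```

>>> servo_tool(
  targets=[
    {"xyz": [0, 0, 3], "angular": [0, 0, 0], "claw": 6},
    {"xyz": [0, 0, 3], "angular": [0, 0, 0], "claw": 6},
    {"xyz": [0, 0, 3], "angular": [0, 0, 0], "claw": 6},
    {"xyz": [0, 0, 3], "angular": [0, 0, 0], "claw": 6},
    {"xyz": [0, 0, 3], "angular": [0, 0, 0], "claw": 6},
    {"xyz": [0, 0, 3], "angular": [0, 0, 0], "claw": 6},
    {"xyz": [0, 0, 2], "angular": [0, 0, 0], "claw": 6},
    {"xyz": [0, 0, 1.4], "angular": [0, 0, 0], "claw": 6},
    {"xyz": [0, 0, 1], "angular": [0, 0, 0], "claw": 6},
    {"xyz": [0, 0, 0], "angular": [0, 0, 0], "claw": 6},
    {"xyz": [0, 0, 0], "angular": [0, 0, 0], "claw": 0},
    {"xyz": [0, 0, 0], "angular": [0, 0, 0], "claw": 0},
    {"xyz": [0, 0, 0], "angular": [0, 0, 0], "claw": 0},
    {"xyz": [0, 0, 0], "angular": [0, 0, 0], "claw": 0},
    {"xyz": [0, 0, 0], "angular": [0, 0, 0], "claw": 0},
    {"xyz": [0, 0, 0], "angular": [0, 0, 0], "claw": 0},
    {"xyz": [0, 0, 0], "angular": [0, 0, 0], "claw": 0},
    {"xyz": [0, 0, 0], "angular": [0, 0, 0], "claw": 0},
  ],
  force=25,
)

```text
t: 3.8
eef_pos: [0.4652, -0.3492, 0.0248]
ee_rot: [-3.142, 0.0, 2.803]
force: [-1.2, 0.6, 4.1]
width: 0.0221
gripper_force: 25.0
```

>>> servo_tool(
  targets=[
    {"xyz": [0, 0, -1], "angular": [0, 0, 0], "claw": 0},
    {"xyz": [0, 0, -2], "angular": [0, 0, 0], "claw": 0},
    {"xyz": [0, 0, -3], "angular": [0, 0, 0], "claw": 0},
    {"xyz": [0, 0, -3], "angular": [0, 0, 0], "claw": 0},
    {"xyz": [0, 0, -3], "angular": [0, 0, 0], "claw": 0},
    {"xyz": [0, 0, -3], "angular": [0, 0, 0], "claw": 0},
    {"xyz": [0, 0, -3], "angular": [0, 0, 0], "claw": 0},
    {"xyz": [0, 0, 0], "angular": [0, 0, -4.2], "claw": 0},
    {"xyz": [0, 0, 0], "angular": [0, 0, -4.2], "claw": 0},
    {"xyz": [0, 0, 0], "angular": [0, 0, -4.2], "claw": 0},
    {"xyz": [0, 0, 0], "angular": [0, 0, -4.2], "claw": 0},
    {"xyz": [0, 0, 0], "angular": [0, 0, -4.2], "claw": 0},
    {"xyz": [0, 0, 0], "angular": [0, 0, -4.2], "claw": 0},
    {"xyz": [0, 0, 0], "angular": [0, 0, -4.2], "claw": 0},
    {"xyz": [0, 0, 0], "angular": [0, 0, -4.2], "claw": 0},
    {"xyz": [0, 0, 0], "angular": [0, 0, 0], "claw": 0},
  ],
)

```text
t: 5.4
eef_pos: [0.4649, -0.349, 0.2049]
ee_rot: [3.141, 0.0, -2.893]
force: [-0.4, 1.2, -0.8]
width: 0.022
gripper_force: 25.0
```

```bash
python3 -c "
from h import *
go(.4957,.356,.205,-165.7)"
```

```text
t 5.4 pos [ 0.4649 -0.349   0.2049] rpy [ 179.99    0.   -165.78] w 0.022
shift(tool cm) [-20.3   67.59  -0.  ] turn z(deg) -0.1 or 179.9
```

>>> servo_tool(
  targets=[
    {"xyz": [-0.57, 1.78, 0], "angular": [0, 0, 0], "claw": 0},
    {"xyz": [-1.07, 3.56, 0], "angular": [0, 0, 0], "claw": 0},
    {"xyz": [-1.07, 3.56, 0], "angular": [0, 0, 0], "claw": 0},
    {"xyz": [-1.07, 3.56, 0], "angular": [0, 0, 0], "claw": 0},
    {"xyz": [-1.07, 3.56, 0], "angular": [0, 0, 0], "claw": 0},
    {"xyz": [-1.07, 3.56, 0], "angular": [0, 0, 0], "claw": 0},
    {"xyz": [-1.07, 3.56, 0], "angular": [0, 0, 0], "claw": 0},
    {"xyz": [-1.07, 3.56, 0], "angular": [0, 0, 0], "claw": 0},
    {"xyz": [-1.07, 3.56, 0], "angular": [0, 0, 0], "claw": 0},
    {"xyz": [-1.07, 3.56, 0], "angular": [0, 0, 0], "claw": 0},
    {"xyz": [-1.07, 3.56, 0], "angular": [0, 0, 0], "claw": 0},
    {"xyz": [-1.07, 3.56, 0], "angular": [0, 0, 0], "claw": 0},
    {"xyz": [-1.07, 3.56, 0], "angular": [0, 0, 0], "claw": 0},
    {"xyz": [-1.07, 3.56, 0], "angular": [0, 0, 0], "claw": 0},
    {"xyz": [-1.07, 3.56, 0], "angular": [0, 0, 0], "claw": 0},
    {"xyz": [-1.07, 3.56, 0], "angular": [0, 0, 0], "claw": 0},
    {"xyz": [-1.07, 3.56, 0], "angular": [0, 0, 0], "claw": 0},
    {"xyz": [-1.07, 3.56, 0], "angular": [0, 0, 0], "claw": 0},
    {"xyz": [-1.07, 3.56, 0], "angular": [0, 0, 0], "claw": 0},
    {"xyz": [-0.5, 1.78, 0], "angular": [0, 0, 0], "claw": 0},
  ],
)

```text
t: 7.4
eef_pos: [0.4966, 0.3591, 0.2045]
ee_rot: [3.141, 0.0, -2.895]
force: [-0.9, -0.9, -0.9]
width: 0.0217
gripper_force: 25.0
```

```bash
python3 -c "
from h import *
grab('wrist','w2');go(.4957,.356,.031,-165.7)"
```

```text
t 7.5 pos [0.4968 0.3604 0.2043] rpy [ 1.7999e+02  3.0000e-02 -1.6583e+02] w 0.0218
shift(tool cm) [ 0.22 -0.41 17.33] turn z(deg) -0.1 or 179.9
```

View pics/w2.png

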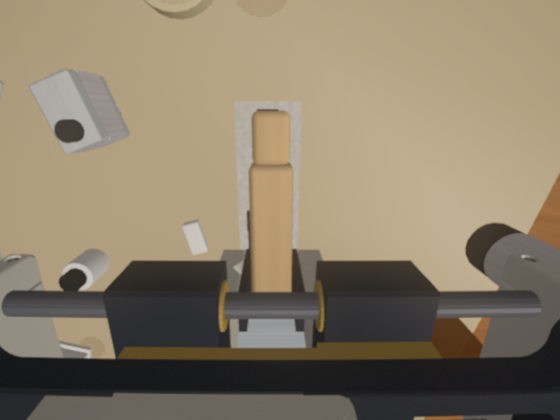

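The wrist view shows the brush held over its board, handle end at (271,113), board end edge at y≈101, x 235–300; the tin is at upper left, cap at (69,130).

>>> servo_tool(
  targets=[
    {"xyz": [0, 0, 2], "angular": [0, 0, 0], "claw": 0},
    {"xyz": [0, 0, 3], "angular": [0, 0, 0], "claw": 0},
    {"xyz": [0, 0, 3], "angular": [0, 0, 0], "claw": 0},
    {"xyz": [0, 0, 3], "angular": [0, 0, 0], "claw": 0},
    {"xyz": [0, 0, 2], "angular": [0, 0, 0], "claw": 0},
    {"xyz": [0, 0, 1], "angular": [0, 0, 0], "claw": 0},
    {"xyz": [0, 0, 0], "angular": [0, 0, 0], "claw": 0},
    {"xyz": [0, 0, 0], "angular": [0, 0, 0], "claw": 0},
  ],
)

```text
t: 8.25
eef_pos: [0.4972, 0.3567, 0.0655]
ee_rot: [3.141, 0.001, -2.895]
force: [0.1, 0.1, 0.3]
width: 0.0217
gripper_force: 25.0
```

```bash
python3 - <<'E'
from h import *
f=grab('wrist','w3')
go(.4957,.356,.031,-165.7)
print(proj(f,[[.4957,.356,.005]]))
w=load('w2');print('board ctr line',plane(w,[(235,101),(300,101)],.005),plane(w,[(271,113)],.19))
E
```

```text
t 8.3 pos [0.4973 0.357  0.0659] rpy [ 1.7994e+02  9.0000e-02 -1.6584e+02] w 0.0217
shift(tool cm) [ 0.19 -0.06  3.49] turn z(deg) -0.1 or 179.9
[[269.54365157 234.74261906]]
board ctr line [[0.41362493 0.30022669 0.005     ]
 [0.39716521 0.36614072 0.005     ]] [[0.41608972 0.33964482 0.19      ]]
```

View pics/w3.png

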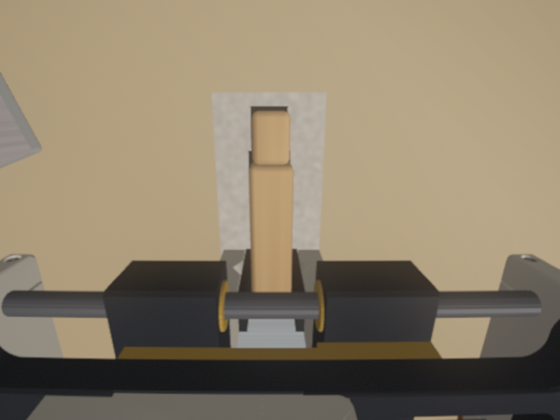

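Handle sits centred over its silhouette (handle end at (271,112), outline end at (269,106)). Lower, release, rise.

>>> servo_tool(
  targets=[
    {"xyz": [0, 0, 1.5], "angular": [0, 0, 0], "claw": 0},
    {"xyz": [0, 0, 1], "angular": [0, 0, 0], "claw": 0},
    {"xyz": [0, 0, 0.6], "angular": [0, 0, 0], "claw": 0},
    {"xyz": [0, 0, 0.4], "angular": [0, 0, 0], "claw": 0},
    {"xyz": [0, 0, 0], "angular": [0, 0, 0], "claw": 0},
    {"xyz": [0, 0, 0], "angular": [0, 0, 0], "claw": 0},
    {"xyz": [0, 0, 0], "angular": [0, 0, 0], "claw": 6},
    {"xyz": [0, 0, 0], "angular": [0, 0, 0], "claw": 6},
    {"xyz": [0, 0, 0], "angular": [0, 0, 0], "claw": 6},
    {"xyz": [0, 0, 0], "angular": [0, 0, 0], "claw": 6},
    {"xyz": [0, 0, 0], "angular": [0, 0, 0], "claw": 6},
    {"xyz": [0, 0, -2], "angular": [0, 0, 0], "claw": 6},
    {"xyz": [0, 0, -3], "angular": [0, 0, 0], "claw": 6},
    {"xyz": [0, 0, -4], "angular": [0, 0, 0], "claw": 8},
    {"xyz": [0, 0, -4], "angular": [0, 0, 0], "claw": 8},
    {"xyz": [0, 0, -4], "angular": [0, 0, 0], "claw": 8},
    {"xyz": [0, 0, -4], "angular": [0, 0, 0], "claw": 8},
    {"xyz": [0, 0, 0], "angular": [0, 0, 0], "claw": 8},
  ],
)

```text
t: 10.1
eef_pos: [0.4989, 0.3582, 0.2463]
ee_rot: [3.137, 0.009, -2.894]
force: [-1.0, -0.4, 0.4]
width: 0.08
gripper_force: 0.0
```

```bash
python3 -c "
from h import *
f=grab('wrist','w4');go(.457,.166,.25,36.7)"
```

```text
t 10.2 pos [0.4977 0.3575 0.2431] rpy [ 179.79    0.3  -165.82] w 0.08
shift(tool cm) [  8.63 -17.57  -0.8 ] turn z(deg) -22.5 or 157.5
```

View pics/w4.png

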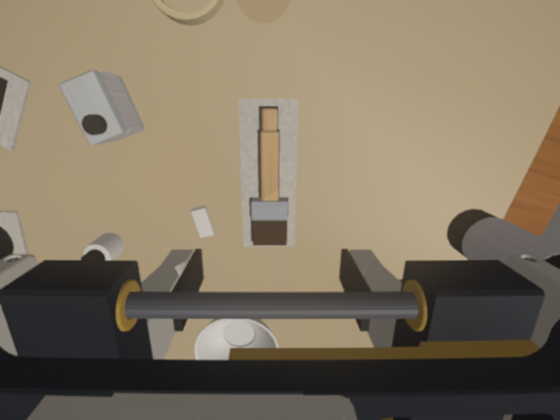

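The brush lies on its silhouette (handle end (270,108), bristle end (270,245), board 240–298 × 98–247).

>>> servo_tool(
  targets=[
    {"xyz": [0.72, -1.47, 0], "angular": [0, 0, 0], "claw": 8},
    {"xyz": [1.44, -2.93, 0], "angular": [0, 0, 0], "claw": 8},
    {"xyz": [1.44, -2.93, 0], "angular": [0, 0, 0], "claw": 8},
    {"xyz": [1.44, -2.93, 0], "angular": [0, 0, 0], "claw": 8},
    {"xyz": [1.44, -2.93, 0], "angular": [0, 0, 0], "claw": 8},
    {"xyz": [1.44, -2.93, 0], "angular": [0, 0, 0], "claw": 8},
    {"xyz": [0.72, -1.47, 0], "angular": [0, 0, 0], "claw": 8},
    {"xyz": [0, 0, 0], "angular": [0, 0, -7.5], "claw": 8},
    {"xyz": [0, 0, 0], "angular": [0, 0, -7.5], "claw": 8},
    {"xyz": [0, 0, 0], "angular": [0, 0, -7.5], "claw": 8},
    {"xyz": [0, 0, 0], "angular": [0, 0, 0], "claw": 8},
    {"xyz": [0, 0, 0], "angular": [0, 0, 0], "claw": 8},
    {"xyz": [0, 0, 0], "angular": [0, 0, 0], "claw": 8},
  ],
)

```text
t: 11.45
eef_pos: [0.4558, 0.1646, 0.2392]
ee_rot: [3.142, -0.001, -2.505]
force: [0.7, 0.7, 0.4]
width: 0.0802
gripper_force: 0.0
```

```bash
python3 -c "
from h import *
f=grab('wrist','w5');go(.457,.166,.25,36.7)"
```

```text
t 11.5 pos [0.4559 0.1647 0.2393] rpy [-1.8000e+02 -3.0000e-02 -1.4346e+02] w 0.0795
shift(tool cm) [-0.17  0.04 -1.07] turn z(deg) -0.2 or 179.8
```

View pics/w5.png

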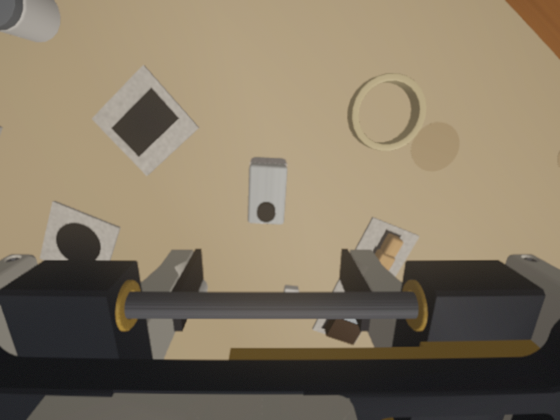

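The tin's top face is at (250,166)–(286,223), nearly aligned with the jaws; the tin board's dark rectangle has corners (152,88),(179,121),(139,157),(112,122).

```bash
python3 - <<'E'
from h import *
f=load('w5')
P=plane(f,[(251,166),(286,166),(285,223),(249,222)],.064)[:,:2];c=P.mean(0);d=(P[2]+P[3]-P[0]-P[1])
print(P.round(4),c,np.degrees(np.arctan2(d[1],d[0])))
m=(f['color'].max(2)<75).astype(np.uint8);_,L=cv2.connectedComponents(m);
Q=plane(f,np.argwhere(L==L[122,146])[:,::-1],.005)[:,:2]*1000
print('board',Q.mean(0),cv2.minAreaRect(Q.astype(np.float32)))
go(*c,.034)
E
```

```text
[[0.4434 0.1302]
 [0.422  0.1593]
 [0.4724 0.1963]
 [0.4948 0.1639]] [0.4581258  0.16242183] 34.767228557269455
board [485.76062522   1.50796967] ((486.3705139160156, 1.7222156524658203), (42.12906265258789, 66.67872619628906), 76.15692138671875)
t 11.5 pos [0.4559 0.1647 0.2393] rpy [-1.8000e+02 -3.0000e-02 -1.4346e+02] w 0.0795
shift(tool cm) [-0.06 -0.32 20.53]
```

>>> servo_tool(
  targets=[
    {"xyz": [0, -0.2, 2], "angular": [0, 0, 1], "claw": 8},
    {"xyz": [0, 0, 3], "angular": [0, 0, 0], "claw": 8},
    {"xyz": [0, 0, 3], "angular": [0, 0, 0], "claw": 8},
    {"xyz": [0, 0, 3], "angular": [0, 0, 0], "claw": 8},
    {"xyz": [0, 0, 3], "angular": [0, 0, 0], "claw": 8},
    {"xyz": [0, 0, 3], "angular": [0, 0, 0], "claw": 8},
    {"xyz": [0, 0, 2.2], "angular": [0, 0, 0], "claw": 8},
    {"xyz": [0, 0, 1], "angular": [0, 0, 0], "claw": 8},
    {"xyz": [0, 0, 0], "angular": [0, 0, 0], "claw": 7},
    {"xyz": [0, 0, 0], "angular": [0, 0, 0], "claw": 5.5},
    {"xyz": [0, 0, 0], "angular": [0, 0, 0], "claw": 4.5},
    {"xyz": [0, 0, 0], "angular": [0, 0, 0], "claw": 3.5},
    {"xyz": [0, 0, 0], "angular": [0, 0, 0], "claw": 2},
    {"xyz": [0, 0, 0], "angular": [0, 0, 0], "claw": 2},
    {"xyz": [0, 0, 0], "angular": [0, 0, 0], "claw": 2},
    {"xyz": [0, 0, 0], "angular": [0, 0, 0], "claw": 2},
  ],
  force=30,
)

```text
t: 13.1
eef_pos: [0.4575, 0.1634, 0.0382]
ee_rot: [-3.142, 0.001, -2.519]
force: [-1.4, -0.1, 6.7]
width: 0.0397
gripper_force: 29.9
```

```bash
python3 -c "
from h import *
go(.4855,.001,.13,-13.4)"
```

```text
t 13.1 pos [0.4575 0.1634 0.0382] rpy [-1.8000e+02  6.0000e-02 -1.4432e+02] w 0.0397
shift(tool cm) [  7.19 -14.82  -9.19] turn z(deg) 49.1 or -130.9
```

>>> servo_tool(
  targets=[
    {"xyz": [0, 0, -1], "angular": [0, 0, 0], "claw": 2},
    {"xyz": [0, 0, -2], "angular": [0, 0, 0], "claw": 2},
    {"xyz": [0, 0, -3], "angular": [0, 0, 0], "claw": 2},
    {"xyz": [0, 0, -3], "angular": [0, 0, 0], "claw": 2},
    {"xyz": [1.2, -2.47, 0], "angular": [0, 0, 0], "claw": 2},
    {"xyz": [1.2, -2.47, 0], "angular": [0, 0, 0], "claw": 2},
    {"xyz": [1.2, -2.47, 0], "angular": [0, 0, 0], "claw": 2},
    {"xyz": [1.2, -2.47, 0], "angular": [0, 0, 0], "claw": 2},
    {"xyz": [1.2, -2.47, 0], "angular": [0, 0, 0], "claw": 2},
    {"xyz": [1.2, -2.47, 0], "angular": [0, 0, 0], "claw": 2},
    {"xyz": [0, 0, 0], "angular": [0, 0, 7], "claw": 2},
    {"xyz": [0, 0, 0], "angular": [0, 0, 7], "claw": 2},
    {"xyz": [0, 0, 0], "angular": [0, 0, 7], "claw": 2},
    {"xyz": [0, 0, 0], "angular": [0, 0, 7], "claw": 2},
    {"xyz": [0, 0, 0], "angular": [0, 0, 7], "claw": 2},
    {"xyz": [0, 0, 0], "angular": [0, 0, 7], "claw": 2},
    {"xyz": [0, 0, 0], "angular": [0, 0, 7], "claw": 2},
    {"xyz": [0, 0, 0], "angular": [0, 0, 0], "claw": 2},
    {"xyz": [0, 0, 0], "angular": [0, 0, 0], "claw": 2},
    {"xyz": [0, 0, 0], "angular": [0, 0, 0], "claw": 2},
  ],
)

```text
t: 15.1
eef_pos: [0.485, 0.0008, 0.1277]
ee_rot: [3.142, 0.0, 2.912]
force: [0.9, 0.1, -0.8]
width: 0.0399
gripper_force: 29.9
```

```bash
python3 -c "
from h import *
go(.4855,.001,.0432,-13.4)"
```

```text
t 15.1 pos [0.485  0.0008 0.1277] rpy [180.     0.   166.82] w 0.0399
shift(tool cm) [-0.04  0.03  8.45] turn z(deg) 0.2 or -179.8
```

>>> servo_tool(
  targets=[
    {"xyz": [0, 0, 2], "angular": [0, 0, 0], "claw": 2},
    {"xyz": [0, 0, 2.5], "angular": [0, 0, 0], "claw": 2},
    {"xyz": [0, 0, 2], "angular": [0, 0, 0], "claw": 2},
    {"xyz": [0, 0, 1], "angular": [0, 0, 0], "claw": 2},
    {"xyz": [0, 0, 0.5], "angular": [0, 0, 0], "claw": 2},
    {"xyz": [0, 0, 0.4], "angular": [0, 0, 0], "claw": 2},
    {"xyz": [0, 0, 0], "angular": [0, 0, 0], "claw": 2},
    {"xyz": [0, 0, 0], "angular": [0, 0, 0], "claw": 2},
    {"xyz": [0, 0, 0], "angular": [0, 0, 0], "claw": 8},
    {"xyz": [0, 0, 0], "angular": [0, 0, 0], "claw": 8},
    {"xyz": [0, 0, 0], "angular": [0, 0, 0], "claw": 8},
    {"xyz": [0, 0, 0], "angular": [0, 0, 0], "claw": 8},
    {"xyz": [0, 0, -2], "angular": [0, 0, 0], "claw": 8},
    {"xyz": [0, 0, -4], "angular": [0, 0, 0], "claw": 8},
    {"xyz": [0, 0, -4], "angular": [0, 0, 0], "claw": 8},
    {"xyz": [0, 0, -4], "angular": [0, 0, 0], "claw": 8},
    {"xyz": [0, 0, -4], "angular": [0, 0, 0], "claw": 8},
    {"xyz": [0, 0, -2], "angular": [0, 0, 0], "claw": 8},
  ],
)

```text
t: 16.9
eef_pos: [0.4862, 0.0009, 0.2475]
ee_rot: [3.139, 0.005, 2.909]
force: [0.9, 0.7, -0.0]
width: 0.0798
gripper_force: 0.0
```

```bash
python3 -c "
from h import *
f=grab('wrist','w6');go(.459,-.155,.25)"
```

```text
t 16.9 pos [0.4872 0.001  0.2495] rpy [179.8    0.42 166.71] w 0.0804
shift(tool cm) [ -0.84 -15.83  -0.09]
```

View pics/w6.png

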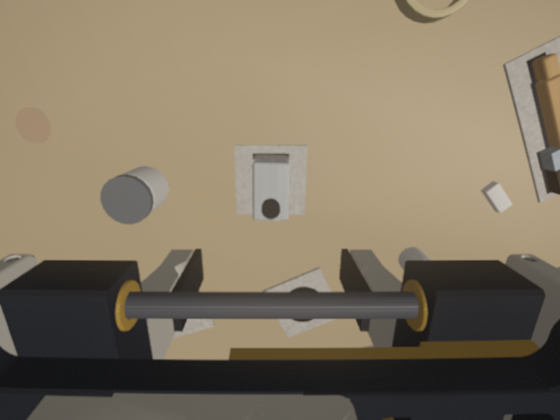

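The tin stands on its outline (top 254–289 × 162–219, board 235–308 × 145–216); jar lid centre about (129,196).

```bash
python3 - <<'E'
from h import *
f=load('w6')
P=plane(f,[(254,163),(289,163),(288,220),(253,219)],.069)[:,:2];print('tin',P.mean(0))
B=plane(f,[(235,145),(308,145),(307,215),(236,215)],.005)[:,:2];print('board',B.mean(0))
print('jar',plane(f,[(129,196)],.065),[plane(f,[p],.065)[0,:2].round(4) for p in((102,196),(156,196),(129,170),(129,222))])
go(.459,-.156,.25)
E
```

```text
tin [0.48490957 0.00254454]
board [0.48759021 0.00272658]
jar [[ 0.45408058 -0.14962466  0.065     ]] [array([ 0.4471, -0.1788]), array([ 0.461 , -0.1207]), array([ 0.4272, -0.139 ]), array([ 0.4825, -0.161 ])]
t 16.9 pos [0.4872 0.001  0.2495] rpy [179.8    0.42 166.71] w 0.0804
shift(tool cm) [ -0.87 -15.93  -0.09]
```

>>> servo_tool(
  targets=[
    {"xyz": [-0.1, -1.6, 0], "angular": [0, 0, 0], "claw": 8.7},
    {"xyz": [-0.2, -3.2, 0], "angular": [0, 0, 0], "claw": 8.7},
    {"xyz": [-0.1, -3.2, 0], "angular": [0, 0, 0], "claw": 8.7},
    {"xyz": [-0.1, -3.2, 0], "angular": [0, 0, 0], "claw": 8.7},
    {"xyz": [-0.1, -3.2, 0], "angular": [0, 0, 0], "claw": 8.7},
    {"xyz": [-0.1, -1.4, 0], "angular": [0, 0, 0], "claw": 8.7},
    {"xyz": [0, 0, 0], "angular": [0, 0, 0], "claw": 8.7},
    {"xyz": [0, 0, 0], "angular": [0, 0, 0], "claw": 8.7},
    {"xyz": [0, 0, 0], "angular": [0, 0, 0], "claw": 8.7},
    {"xyz": [0, 0, 0], "angular": [0, 0, 0], "claw": 8.7},
  ],
)

```text
t: 17.95
eef_pos: [0.4557, -0.1539, 0.2435]
ee_rot: [3.142, 0.0, 2.91]
force: [-0.3, -0.4, 0.3]
width: 0.0871
gripper_force: 0.0
```

```bash
python3 - <<'E'
from h import *
f=grab('wrist','w7');g=f['color'].astype(int)
go(.459,-.156,.037)
u,v=proj(f,[[.459,-.156,.065]])[0].astype(int);print(u,v,g[v,u],g[v,u+80])
m=((g[...,2]-g[...,0]<22)).astype(np.uint8)
_,L,st,_=cv2.connectedComponentsWithStats(m);l=L[v,u];print(st[l])
for n,t in(('lid',130),):
    m2=((L==l)&(g.max(2)<t)).astype(np.uint8)
    c=max(cv2.findContours(m2,0,2)[0],key=cv2.contourArea);P=plane(f,c.reshape(-1,2),.065)[:,:2]*1000
    print(n,cv2.minEnclosingCircle(P.astype(np.float32)),P.min(0),P.max(0))
cv2.imwrite('pics/w7c.png',f['color'][60:320,120:420])
E
```

```text
t 18.0 pos [ 0.4557 -0.1539  0.2435] rpy [180.     0.   166.73] w 0.0872
shift(tool cm) [-0.37 -0.13 20.65]
268 197 [105 107 109] [123 154 171]
[ 243  163   51   58 2254]
lid ((453.4721374511719, -156.15521240234375), 31.255741119384766) [ 422.32121582 -183.40156367] [ 484.62303345 -130.12813654]
```

View pics/w7c.png

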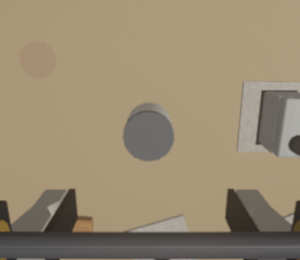

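The lid is centred near (268.5,194.5) in the full picture, i.e. about (0.456,-0.156), between the fingers.

>>> servo_tool(
  targets=[
    {"xyz": [-0.1, -0.15, 2], "angular": [0, 0, 0], "claw": 8.7},
    {"xyz": [0, 0, 3], "angular": [0, 0, 0], "claw": 8.7},
    {"xyz": [0, 0, 3], "angular": [0, 0, 0], "claw": 8.7},
    {"xyz": [0, 0, 3], "angular": [0, 0, 0], "claw": 8.7},
    {"xyz": [0, 0, 3], "angular": [0, 0, 0], "claw": 8.7},
    {"xyz": [0, 0, 3], "angular": [0, 0, 0], "claw": 8.7},
    {"xyz": [0, 0, 2.4], "angular": [0, 0, 0], "claw": 8.7},
    {"xyz": [0, 0, 1.1], "angular": [0, 0, 0], "claw": 8.7},
    {"xyz": [0, 0, 0], "angular": [0, 0, 0], "claw": 8},
    {"xyz": [0, 0, 0], "angular": [0, 0, 0], "claw": 7},
    {"xyz": [0, 0, 0], "angular": [0, 0, 0], "claw": 6},
    {"xyz": [0, 0, 0], "angular": [0, 0, 0], "claw": 5},
    {"xyz": [0, 0, 0], "angular": [0, 0, 0], "claw": 4},
    {"xyz": [0, 0, 0], "angular": [0, 0, 0], "claw": 4},
    {"xyz": [0, 0, 0], "angular": [0, 0, 0], "claw": 4},
    {"xyz": [0, 0, 0], "angular": [0, 0, 0], "claw": 4},
  ],
  force=35,
)

```text
t: 19.6
eef_pos: [0.4567, -0.1563, 0.0395]
ee_rot: [3.141, 0.002, 2.909]
force: [-1.4, 1.1, 7.4]
width: 0.0555
gripper_force: 35.0
```

```bash
python3 -c "
from h import *
go(.6766,.0047,.16)"
```

```text
t 19.6 pos [ 0.4567 -0.1563  0.0395] rpy [1.7998e+02 9.0000e-02 1.6667e+02] w 0.0555
shift(tool cm) [-17.71  20.74 -12.02]
```

>>> servo_tool(
  targets=[
    {"xyz": [0, 0, -1], "angular": [0, 0, 0], "claw": 4},
    {"xyz": [0, 0, -2], "angular": [0, 0, 0], "claw": 4},
    {"xyz": [0, 0, -3], "angular": [0, 0, 0], "claw": 4},
    {"xyz": [0, 0, -3], "angular": [0, 0, 0], "claw": 4},
    {"xyz": [0, 0, -3], "angular": [0, 0, 0], "claw": 4},
    {"xyz": [-1.77, 2.07, 0], "angular": [0, 0, 0], "claw": 4},
    {"xyz": [-1.77, 2.07, 0], "angular": [0, 0, 0], "claw": 4},
    {"xyz": [-1.77, 2.07, 0], "angular": [0, 0, 0], "claw": 4},
    {"xyz": [-1.77, 2.07, 0], "angular": [0, 0, 0], "claw": 4},
    {"xyz": [-1.77, 2.07, 0], "angular": [0, 0, 0], "claw": 4},
    {"xyz": [-1.77, 2.07, 0], "angular": [0, 0, 0], "claw": 4},
    {"xyz": [-1.77, 2.07, 0], "angular": [0, 0, 0], "claw": 4},
    {"xyz": [-1.77, 2.07, 0], "angular": [0, 0, 0], "claw": 4},
    {"xyz": [-1.77, 2.07, 0], "angular": [0, 0, 0], "claw": 4},
    {"xyz": [-1.77, 2.07, 0], "angular": [0, 0, 0], "claw": 4},
    {"xyz": [0, 0, 0], "angular": [0, 0, 0], "claw": 4},
    {"xyz": [0, 0, 0], "angular": [0, 0, 0], "claw": 4},
    {"xyz": [0, 0, 0], "angular": [0, 0, 0], "claw": 4},
    {"xyz": [0, 0, 0], "angular": [0, 0, 0], "claw": 4},
  ],
)

```text
t: 21.5
eef_pos: [0.6754, 0.0038, 0.1589]
ee_rot: [3.142, -0.0, 2.908]
force: [0.1, 0.0, -2.6]
width: 0.0552
gripper_force: 35.0
```

```bash
python3 -c "
from h import *
go(.6766,.0047,.0445)"
```

```text
t 21.5 pos [0.6754 0.0038 0.1589] rpy [ 1.8000e+02 -1.0000e-02  1.6663e+02] w 0.0552
shift(tool cm) [-0.1   0.12 11.44]
```

>>> servo_tool(
  targets=[
    {"xyz": [-0.1, 0.1, 2], "angular": [0, 0, 0], "claw": 4},
    {"xyz": [0, 0, 3], "angular": [0, 0, 0], "claw": 4},
    {"xyz": [0, 0, 3], "angular": [0, 0, 0], "claw": 4},
    {"xyz": [0, 0, 2], "angular": [0, 0, 0], "claw": 4},
    {"xyz": [0, 0, 0.8], "angular": [0, 0, 0], "claw": 4},
    {"xyz": [0, 0, 0.6], "angular": [0, 0, 0], "claw": 4},
    {"xyz": [0, 0, 0], "angular": [0, 0, 0], "claw": 4},
    {"xyz": [0, 0, 0], "angular": [0, 0, 0], "claw": 4},
    {"xyz": [0, 0, 0], "angular": [0, 0, 0], "claw": 8.7},
    {"xyz": [0, 0, 0], "angular": [0, 0, 0], "claw": 8.7},
    {"xyz": [0, 0, 0], "angular": [0, 0, 0], "claw": 8.7},
    {"xyz": [0, 0, 0], "angular": [0, 0, 0], "claw": 8.7},
    {"xyz": [0, 0, -2], "angular": [0, 0, 0], "claw": 8.7},
    {"xyz": [0, 0, -4], "angular": [0, 0, 0], "claw": 8.7},
    {"xyz": [0, 0, -4], "angular": [0, 0, 0], "claw": 8.7},
    {"xyz": [0, 0, -4], "angular": [0, 0, 0], "claw": 8.7},
    {"xyz": [0, 0, -4], "angular": [0, 0, 0], "claw": 8.7},
    {"xyz": [0, 0, -2], "angular": [0, 0, 0], "claw": 8.7},
    {"xyz": [0, 0, 0], "angular": [0, 0, 0], "claw": 8.7},
    {"xyz": [0, 0, 0], "angular": [0, 0, 0], "claw": 8.7},
  ],
)

```text
t: 23.5
eef_pos: [0.6772, 0.0052, 0.2449]
ee_rot: [3.141, 0.001, 2.909]
force: [-0.8, 0.6, -0.1]
width: 0.0869
gripper_force: 0.0
```

```bash
python3 -c "
from h import *
f=grab('wrist','w8');go(.639,.167,.245)"
```

```text
t 23.6 pos [0.6767 0.0051 0.2437] rpy [-1.8000e+02 -6.0000e-02  1.6666e+02] w 0.0873
shift(tool cm) [ 7.41 14.88 -0.12]
```

View pics/w8.png

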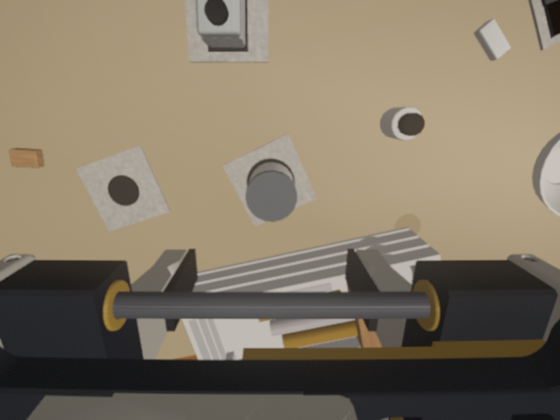

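The jar stands on its disc (lid (272,192)); the ink cap is at (411,124) and the ink disc at (123,190).

```bash
python3 - <<'E'
from h import *
f=load('w8');m=(f['color'].max(2)<70).astype(np.uint8);_,L=cv2.connectedComponents(m,connectivity=4)
for n,(u,v),z in(('ink',(411,124),.055),('board',(123,190),.005)):
    P=plane(f,np.argwhere(L==L[v,u])[:,::-1],z)[:,:2]*1000;print(n,P.mean(0),cv2.minEnclosingCircle(P.astype(np.float32)))
print('jar',plane(f,[(271.5,192)],.07))
go(.638,.167,.245)
E
```

```text
ink [671.33733076  14.60681514] ((770.0292358398438, -50.60205841064453), 420.337158203125)
board [ 643.73206752 -181.02981567] ((643.8177490234375, -180.8560333251953), 18.476388931274414)
jar [[0.67425429 0.00746168 0.07      ]]
t 23.6 pos [0.6767 0.0051 0.2437] rpy [-1.8000e+02 -6.0000e-02  1.6666e+02] w 0.0873
shift(tool cm) [ 7.5  14.86 -0.12]
```

>>> servo_tool(
  targets=[
    {"xyz": [0.74, 1.49, 0], "angular": [0, 0, 0], "claw": 8},
    {"xyz": [1.48, 2.98, 0], "angular": [0, 0, 0], "claw": 8},
    {"xyz": [1.48, 2.98, 0], "angular": [0, 0, 0], "claw": 8},
    {"xyz": [1.48, 2.98, 0], "angular": [0, 0, 0], "claw": 8},
    {"xyz": [1.48, 2.98, 0], "angular": [0, 0, 0], "claw": 8},
    {"xyz": [0.74, 1.49, 0], "angular": [0, 0, 0], "claw": 8},
    {"xyz": [0, 0, 0], "angular": [0, 0, 0], "claw": 8},
    {"xyz": [0, 0, 0], "angular": [0, 0, 0], "claw": 8},
    {"xyz": [0, 0, 0], "angular": [0, 0, 0], "claw": 8},
    {"xyz": [0, 0, 0], "angular": [0, 0, 0], "claw": 8},
  ],
)

```text
t: 24.55
eef_pos: [0.6398, 0.1662, 0.2444]
ee_rot: [-3.141, -0.0, 2.908]
force: [-1.3, -0.5, 0.1]
width: 0.0798
gripper_force: 0.0
```

```bash
python3 - <<'E'
from h import *
f=grab('wrist','w9');m=(f['color'].max(2)<70).astype(np.uint8);_,L=cv2.connectedComponents(m,connectivity=4)
u,v=proj(f,[[.639,.167,.055]])[0].round().astype(int)
P=plane(f,np.argwhere(L==L[v,u])[:,::-1],.055)[:,:2]*1000;print(len(P),P.mean(0),cv2.minEnclosingCircle(P.astype(np.float32)))
go(P.mean(0)[0]/1000,P.mean(0)[1]/1000,.028)
E
```

```text
182520 [633.62193381 177.2174367 ] ((768.8687133789062, 131.44244384765625), 426.9338684082031)
t 24.6 pos [0.6398 0.1662 0.2445] rpy [-1.7999e+02 -1.0000e-02  1.6659e+02] w 0.0804
shift(tool cm) [ 0.85  0.94 21.65]
```

```bash
python3 - <<'E'
from h import *
f=load('w9');u,v=proj(f,[[.639,.167,.055]])[0].round().astype(int)
g=f['color'].max(2);print(u,v,g[v,u-25:u+26:3],g[v-25:v+26:3,u])
for T in(90,110):
    _,L,st,ce=cv2.connectedComponentsWithStats((g<T).astype(np.uint8),connectivity=4)
    for i in range(1,len(st)):
        if st[i,4]>150 and np.hypot(*(ce[i]-(u,v)))<40:
            P=plane(f,np.argwhere(L==i)[:,::-1],.055)[:,:2]*1000;print(T,st[i],P.mean(0),cv2.minEnclosingCircle(P.astype(np.float32)))
E
```

```text
271 191 [172 173 173 173 182 167  69  72  71  71  72  73 128 197 176 174 173] [173 136 128 187 193  78  72  72  72  71  71  71 134 173 173 173 173]
90 [263 181  19  21 311] [639.17266591 168.2071118 ] ((639.2169189453125, 168.0039825439453), 11.59650707244873)
110 [263 181  19  21 331] [639.37883208 168.24201668] ((639.468994140625, 168.23057556152344), 11.856828689575195)
```

>>> servo_tool(
  targets=[
    {"xyz": [0, 0.15, 2], "angular": [0, 0, 0], "claw": 7},
    {"xyz": [0, 0, 3], "angular": [0, 0, 0], "claw": 7},
    {"xyz": [0, 0, 3], "angular": [0, 0, 0], "claw": 7},
    {"xyz": [0, 0, 3], "angular": [0, 0, 0], "claw": 7},
    {"xyz": [0, 0, 3], "angular": [0, 0, 0], "claw": 7},
    {"xyz": [0, 0, 3], "angular": [0, 0, 0], "claw": 7},
    {"xyz": [0, 0, 3], "angular": [0, 0, 0], "claw": 7},
    {"xyz": [0, 0, 1.6], "angular": [0, 0, 0], "claw": 7},
    {"xyz": [0, 0, 0], "angular": [0, 0, 0], "claw": 6},
    {"xyz": [0, 0, 0], "angular": [0, 0, 0], "claw": 5},
    {"xyz": [0, 0, 0], "angular": [0, 0, 0], "claw": 4},
    {"xyz": [0, 0, 0], "angular": [0, 0, 0], "claw": 3.2},
    {"xyz": [0, 0, 0], "angular": [0, 0, 0], "claw": 2.5},
    {"xyz": [0, 0, 0], "angular": [0, 0, 0], "claw": 2.5},
    {"xyz": [0, 0, 0], "angular": [0, 0, 0], "claw": 2.5},
    {"xyz": [0, 0, 0], "angular": [0, 0, 0], "claw": 2.5},
  ],
  force=20,
)

```text
t: 26.2
eef_pos: [0.6404, 0.1688, 0.0297]
ee_rot: [3.141, 0.001, 2.909]
force: [-2.1, -0.9, 5.8]
width: 0.0356
gripper_force: 20.0
```

```bash
python3 -c "
from h import *
go(.6433,-.182,.17)"
```

```text
t 26.2 pos [0.6404 0.1688 0.0297] rpy [1.7996e+02 7.0000e-02 1.6668e+02] w 0.0356
shift(tool cm) [ -8.37 -34.06 -14.04]
```

>>> servo_tool(
  targets=[
    {"xyz": [0, 0, -2], "angular": [0, 0, 0], "claw": 2.5},
    {"xyz": [0, 0, -3], "angular": [0, 0, 0], "claw": 2.5},
    {"xyz": [0, 0, -3], "angular": [0, 0, 0], "claw": 2.5},
    {"xyz": [0, 0, -3], "angular": [0, 0, 0], "claw": 2.5},
    {"xyz": [0, 0, -3], "angular": [0, 0, 0], "claw": 2.5},
    {"xyz": [-0.7, -2.84, 0], "angular": [0, 0, 0], "claw": 2.5},
    {"xyz": [-0.7, -2.84, 0], "angular": [0, 0, 0], "claw": 2.5},
    {"xyz": [-0.7, -2.84, 0], "angular": [0, 0, 0], "claw": 2.5},
    {"xyz": [-0.7, -2.84, 0], "angular": [0, 0, 0], "claw": 2.5},
    {"xyz": [-0.7, -2.84, 0], "angular": [0, 0, 0], "claw": 2.5},
    {"xyz": [-0.7, -2.84, 0], "angular": [0, 0, 0], "claw": 2.5},
    {"xyz": [-0.7, -2.84, 0], "angular": [0, 0, 0], "claw": 2.5},
    {"xyz": [-0.7, -2.84, 0], "angular": [0, 0, 0], "claw": 2.5},
    {"xyz": [-0.7, -2.84, 0], "angular": [0, 0, 0], "claw": 2.5},
    {"xyz": [-0.7, -2.84, 0], "angular": [0, 0, 0], "claw": 2.5},
    {"xyz": [-0.7, -2.84, 0], "angular": [0, 0, 0], "claw": 2.5},
    {"xyz": [-0.7, -2.84, 0], "angular": [0, 0, 0], "claw": 2.5},
    {"xyz": [0, 0, 0], "angular": [0, 0, 0], "claw": 2.5},
    {"xyz": [0, 0, 0], "angular": [0, 0, 0], "claw": 2.5},
    {"xyz": [0, 0, 0], "angular": [0, 0, 0], "claw": 2.5},
  ],
)

```text
t: 28.2
eef_pos: [0.643, -0.1819, 0.1685]
ee_rot: [3.141, -0.0, 2.909]
force: [-0.1, 0.5, -0.7]
width: 0.0355
gripper_force: 20.0
```

```bash
python3 -c "
from h import *
go(.6433,-.182,.0347)"
```

```text
t 28.2 pos [ 0.643  -0.1819  0.1685] rpy [ 1.7999e+02 -1.0000e-02  1.6668e+02] w 0.0355
shift(tool cm) [-3.000e-02 -1.000e-02  1.338e+01]
```

>>> servo_tool(
  targets=[
    {"xyz": [0, 0, 2], "angular": [0, 0, 0], "claw": 2.5},
    {"xyz": [0, 0, 3], "angular": [0, 0, 0], "claw": 2.5},
    {"xyz": [0, 0, 3], "angular": [0, 0, 0], "claw": 2.5},
    {"xyz": [0, 0, 3], "angular": [0, 0, 0], "claw": 2.5},
    {"xyz": [0, 0, 1.5], "angular": [0, 0, 0], "claw": 2.5},
    {"xyz": [0, 0, 0.8], "angular": [0, 0, 0], "claw": 2.5},
    {"xyz": [0, 0, 0], "angular": [0, 0, 0], "claw": 2.5},
    {"xyz": [0, 0, 0], "angular": [0, 0, 0], "claw": 2.5},
    {"xyz": [0, 0, 0], "angular": [0, 0, 0], "claw": 7},
    {"xyz": [0, 0, 0], "angular": [0, 0, 0], "claw": 7},
    {"xyz": [0, 0, 0], "angular": [0, 0, 0], "claw": 7},
    {"xyz": [0, 0, 0], "angular": [0, 0, 0], "claw": 7},
    {"xyz": [0, 0, -2], "angular": [0, 0, 0], "claw": 7},
    {"xyz": [0, 0, -4], "angular": [0, 0, 0], "claw": 7},
    {"xyz": [0, 0, -4], "angular": [0, 0, 0], "claw": 7},
    {"xyz": [0, 0, -4], "angular": [0, 0, 0], "claw": 7},
    {"xyz": [0, 0, -4], "angular": [0, 0, 0], "claw": 7},
    {"xyz": [0, 0, -4], "angular": [0, 0, 0], "claw": 7},
    {"xyz": [0, 0, 0], "angular": [0, 0, 0], "claw": 7},
    {"xyz": [0, 0, 0], "angular": [0, 0, 0], "claw": 7},
  ],
)

```text
t: 30.2
eef_pos: [0.6434, -0.1824, 0.257]
ee_rot: [3.141, 0.003, 2.909]
force: [-0.8, 0.3, -0.9]
width: 0.0702
gripper_force: 0.0
```

```bash
python3 -c "
from h import *
a=grab('side','d9')['color'][120:360,210:360];grab('scene','s9')
cv2.imwrite('pics/fin.png',cv2.resize(a,None,fx=2.5,fy=2.5,interpolation=cv2.INTER_CUBIC))"
```

```text
(no output)
```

View pics/fin.png

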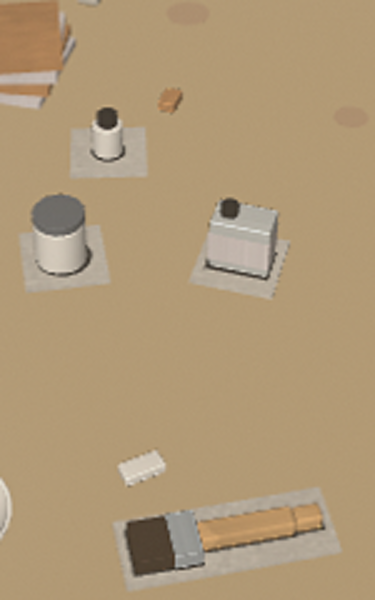

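The final side view shows the ink bottle (107,135), jar (60,235), tin (240,238) and brush (220,535) all released and squarely on their outlines.

```bash
python3 -c "
from h import *
print(order.job_done())"
```

```text
the job is handed in; nothing more can be done
None
```

The tin, jar, ink bottle and brush are each standing or lying released on their own boards, squarely on their outlines in the final side view. I handed the job in at about 30 s of the 128 s; no verdict was returned.

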